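# Empty the tilting bead jar into the dish and close it again

## Task

Unscrew the cap of the tilting jar nearly two turns so that it stands well clear of the rim, then tip the jar over with its lever until all four beads have run out into the steel dish. Swing the jar back fully upright and screw its cap fully down again, leaving the things around it where they stand.

Things in the scene. Friction and masses are not known exactly. Their poses are not given: they have to be found in the camera images.
- stand: grey steel stand, fixed. Its x points the way the jar tips (away from the robot, over the dish), y along the tilting axle towards the lever, z up; origin on the table straight below the jar's middle. Two uprights 6 mm thick at y = -59 and +59 mm, 155 mm high, carry the axle 140 mm above the table; base plate 10 mm thick, x = -102 to -2 mm.
- jar (a joint): tilt of the jar on its axle, rad: 0 = upright (a stop), grows as it tips to the stand's +x, stop at 1.95 (the mouth points down a little). It stays where it is left: stiff friction of 0.6 N m, about 7.5 N at the lever's grip. With the cap raised the beads run out by themselves beyond about 1.75 rad.
- jar_rim (a point): centre of the jar's mouth, on the jar's axis; it tips with the jar. The jar is clear plastic, 92 mm wide and 90 mm tall, its middle on the axle (upright: from 95 to 185 mm above the table).
- cap (a joint): turn of the cap relative to the jar, rad: 0 = screwed fully down on the rim (a stop), grows anticlockwise seen from above as it is unscrewed, stop at 13 (2.07 turns). The cap stays on its central screw spindle and rises 16 mm a turn; beads pass under it once it is raised 26 mm or more. It stays where it is left; friction 0.045 N m. It starts up to 0.5 rad from tight.
- cap_top (a point): on the cap's axis, level with the top of its handle; rises and turns with the cap. The cap is an aluminium disc 98 mm wide, 12 mm thick; across its top stands a black straight bar, 92 mm long, 12 mm thick, 26 mm tall (this point is its top). Its y axis runs along the bar, which at cap 0 lies along the stand's y. Either arm can be pushed round with a fingertip about 30 mm from the axis.
- lever_grip (a point): on the tilting lever's grip: a black round rod 14 mm thick, 75 mm long (this point 44 mm from its inner end), parallel to the stand's y, on a flat steel arm outside the +y upright. The point lies 115 mm to the stand's +y of the jar's middle and 80 mm from the axle. With the jar upright it stands 0.97 rad back (to -x) from straight above the axle; it swings with the jar over the top to +x.
- dish: open round steel dish, 180 mm wide at the rim, 36 mm tall, standing loose on the table on the +x side of the stand, under where the jar's mouth comes; origin at the centre of its underside
- dish_in (a point): centre of the dish's inner floor, 4 mm above its underside
- bead0_center (a point): centre of a round glazed blue bead, 20 mm across, 12 g; it starts inside the jar (four alike)
- bead1_center (a point): centre of a round glazed blue bead, 20 mm across, 12 g; it starts inside the jar (four alike)
- bead2_center (a point): centre of a round glazed blue bead, 20 mm across, 12 g; it starts inside the jar (four alike)
- bead3_center (a point): centre of a round glazed blue bead, 20 mm across, 12 g; it starts inside the jar (four alike)
- pod_stack: bystander: stack of domed copper-coloured coffee pods, 60 mm wide, 55 mm tall, beside the jar stand; origin at the centre of its underside
- pod: bystander: single domed brass-coloured coffee pod, 60 mm wide, 25 mm tall; origin at the centre of its underside
- tape: bystander: roll of paper tape lying flat, 90 mm wide, 24 mm tall; origin at the centre of its underside
- flask: bystander: tall steel drinking flask, 68 mm wide, 190 mm tall; origin at the centre of its underside
- drink_can: bystander: bare aluminium drink can, 66 mm wide, 115 mm tall; origin at the centre of its underside
- red_box: bystander: open red plastic box of trinkets, 130 x 100 x 60 mm; origin at the centre of its underside
- teapot: bystander: orange teapot, body 140 mm wide, 155 mm tall; origin at the centre of its underside
Not all that is in view belongs to the job. What is meant by the dish is not orange, and is the smaller of those in its own colour.

How it is judged:
By the outcome, as a careful person would: the job done as asked, in the order asked, and still so for the second after the job is handed in, with the robot touching nothing.
It also fails if it takes over 72 s, if anything falls off the work surface, if the arm or the gripper's body presses on something with over 40 N, if the wrist force passes 120 N, or if a joint passes its speed limit or range.

## Robot

A 6-joint arm with a two-finger parallel gripper is mounted at the origin on the work surface. World frame = base frame: x ahead of the robot, y to its left, z up, the work surface at z = 0. Lengths are in m, angles in rad, forces in N, time in s.
With the tool pointing down it reaches from about 0.275 to 0.875 m from the base axis. Payload 12.5 kg.
Tool frame: the origin (TCP) lies on the front face of the gripper's body, between the roots of the fingers; the fingertips stand 73 mm ahead of it and the grasp point (between the pads) lies 54 mm ahead of it; z points along the fingers, y is the line along which they close (so a half turn about z gives the same grasp; the last joint's range is limited). The gripper opens to 85 mm and grips with 20 to 120 N. Pads are 22 mm wide; open, the fingers measure 114 mm over their backs; the gripper's body (76 mm by 85 mm) begins 54 mm behind the grasp point. The pads swing forward as they close: fully open they stand 13 mm farther back than shut.
Start: joints at [-1.217, 0.351, 1.652, -0, 1.139, -0.085], TCP at [0.234, -0.498, 0.304] pointing down, gripper open.
Joint ranges: [-2.75, 2.75], [-0.79, 2.1], [0.01, 2.65], [-1.57, 4.71], [0.07, 3.14], [-2.87, 2.87]. Speed limits (rad/s): [2.22, 2.22, 2.79, 3.14, 3.14, 3.14].

## Interface

Orientations are given as a unit quaternion [x, y, z, w].
In Python, from rig import bot, imaging, find_in gives the robot as it stands.
- The arm moves only by the tool move_arm, never from a script. Its argument "plan" is a list of rows, each a list of 2 entries, a list of its own where there are three numbers: the shift along the tool's x, y, z each as a share of 0.8 m, from -1 to 1, then the turn, a rotation vector about the tool's x, y, z each as a share of 90 degrees, from -1 to 1. A call has exactly 5 rows; each row is the pose to reach, as a shift and turn from the pose commanded when the call began, along the tool's axes at that moment; what a row does not reach only later rows make up. A row lasts 1/10 s, in which the tool goes at most 50 mm and 8.59 degrees, less where a joint would pass 70% of its speed; a pose out of reach is approached as far as the arm can. A call with a number of a shift or a turn outside -1 to 1 is refused whole. A call with a gripper value outside its range is refused whole. "jaw" is the closure, from 0 (fully open) to 1 (shut), set as the call begins (left out, the last holds). The fingers move at their own pace and stop on an object; "grip_force" is the grip in N (left out, the last holds). Time passes only in rows, so rows that repeat a pose let the fingers close, or fill a call up. It gives the time, the measured TCP pose, the force, the opening and the grip force at its end, in the units of the state.
- bot.get_state(): the state, without advancing time (a new reading comes with each control period).
- imaging.read_camera(name): name is "side" or "top" or "wrist"; returns (picture, depth): 420x560x3 uint8, red, green, blue; 420x560 float32, m along the optical axis (not along the pixel's ray), 0 where there is no reading.
- imaging.get_calibration(name): a dict with "fx", "fy", "cx", "cy" (pixels), "k1" (the pictures are not rectified: a ray, as slopes to the right and down, at radius r is drawn at 1 + k1 r^2 times it, then the intrinsics apply), "world_to_cam" (4x4, takes a point from world to camera coordinates); the wrist camera has in their place "mount" (4x4, takes a point from camera to tool coordinates, whose origin is the TCP and whose axes are the flange's). Camera axes: x right, y down, z forward; pixel columns grow to the right and rows downward; lengths in m; the calibration is good to about 2 mm. A picture is of the moment at which its call begins: read the wrist's pose just before it. get_calibration takes no time and is no camera call.
- bot.close_job(): hands the job in; it is judged then, once.
Trained networks look in the newest picture that a camera, given by its name, has taken for a name from the list of things; names that differ only in an ending like _2 or _b are one class to them, and where a whole thing is asked for, a point or a joint stands for the part that bears it (a point fixed in the world has none). Each returns a list of dicts, best first, with "p" (0 to 1); they miss things now and then, are a little off and sometimes report something else, mostly with a low value. They report only what shows in the picture. A call takes as long as a camera call. They do not tell look-alikes from the thing itself.
- find_in(camera, target): "location" ([x, y, z] in m, in world coordinates, good to about 4 mm: the middle of the surface that is visible of it).
The state is a dict: "time": time; "q": joint angles; "joint_vel": joint speeds; "tau": joint torques, N m; "ee_pos": TCP position; "eef_rot": TCP orientation; "wrist_force": force on the tool from outside, world axes, zero at the start; "torque": the same for the moment, N m; "grip_width": finger opening in m; "gripper_force": force on a finger pad.
Only numpy, scipy, OpenCV 4.12 (cv2) and the standard library are available. Lean on these libraries where they do the work, as an engineer would, in place of code of your own. Each camera call takes 0.05 s, during which the arm holds its last target. There are 200 camera calls.

## Working session

There is one attempt and no reset: what is moved stays moved. The work goes in short steps, Python scripts to look and compute and a tool call to move; the robot and the scene stay as the last step left them, time stands still between calls to the robot, and variables do not carry over. Pictures are saved under pics/ and viewed, at most 10 in all, crops included, and the job is handed in when it is done.

Besides the shell and the picture viewer there is one more tool, called after "Request:" by a JSON object that holds its "api" and its "payload", one argument or row to a line. move_arm: Moves the arm, as the interface text tells. Its arguments: {"type":"object","properties":{"plan":{"type":"array","items":{"type":"array"}},"jaw":{"type":"number"},"grip_force":{"type":"number"}},"required":["plan"]}

```bash
mkdir -p pics; ls; cat > h.py <<'E'
import numpy as np, cv2
from scipy.spatial.transform import Rotation as R
from rig import bot, imaging, find_in
def snap(cam,name):
    s=bot.get_state(); im,d=imaging.read_camera(cam)
    cv2.imwrite(f'pics/{name}.png',im[:,:,::-1]); np.savez(f'pics/{name}.npz',im=im,d=d,p=s['ee_pos'],q=s['eef_rot'])
    return im,d
def T(cam,s=None):
    c=imaging.get_calibration(cam)
    if cam=='wrist':
        t=np.eye(4); t[:3,:3]=R.from_quat(s['eef_rot']).as_matrix(); t[:3,3]=s['ee_pos']
        return c,t@np.array(c['mount'])
    return c,np.linalg.inv(np.array(c['world_to_cam']))
def cloud(cam,d,s=None):
    c,M=T(cam,s); v,u=np.mgrid[:d.shape[0],:d.shape[1]]
    x=(u-c['cx'])/c['fx']; y=(v-c['cy'])/c['fy']
    a,b=x.copy(),y.copy()
    for _ in range(8):
        f=1+c['k1']*(a*a+b*b); a,b=x/f,y/f
    P=np.stack([a*d,b*d,d,np.ones_like(d)],-1)@M.T
    P=P[...,:3]; P[d<=0]=np.nan
    return P
E
python3 - <<'E'
from h import *
for c in ['top','side']:
    snap(c,c+'0'); cal=imaging.get_calibration(c); print(c,cal['fx'],cal['k1'],np.round(np.linalg.inv(cal['world_to_cam']),3).tolist())
for n in ['stand','jar','jar_rim','cap','cap_top','lever_grip','dish','dish_in','bead0_center','pod_stack','pod','tape','flask','drink_can','red_box','teapot']:
    for c in ['top','side']:
        print(n,c,[(np.round(r['location'],3).tolist(),round(r['p'],2)) for r in find_in(c,n)[:3]])
print(bot.get_state())
E
```

```text
pics
top 478.93429441179376 0.03860511024323894 [[-0.003, -0.984, 0.178, 0.287], [-1.0, 0.003, -0.003, -0.013], [0.002, -0.178, -0.984, 1.497], [0.0, 0.0, 0.0, 1.0]]
side 420.32109163715063 -0.06973881750535273 [[-0.759, -0.449, 0.472, -0.02], [-0.651, 0.543, -0.53, 0.639], [-0.019, -0.709, -0.705, 1.008], [0.0, 0.0, 0.0, 1.0]]
stand top [([0.542, -0.034, 0.144], 0.9), ([0.333, 0.418, 0.115], 0.75), ([0.538, -0.456, 0.182], 0.52)]
stand side [([0.544, -0.025, 0.105], 0.96), ([0.622, 0.142, 0.016], 0.39)]
jar top [([0.629, 0.132, 0.016], 0.74), ([0.568, -0.038, 0.2], 0.71)]
jar side [([0.554, -0.017, 0.187], 0.57)]
jar_rim top [([0.566, -0.037, 0.194], 0.62)]
jar_rim side [([0.555, -0.013, 0.195], 0.96), ([0.546, 0.486, 0.105], 0.32)]
cap top []
cap side [([0.569, -0.037, 0.197], 0.74)]
cap_top top [([0.578, -0.045, 0.195], 0.96)]
cap_top side [([0.57, -0.038, 0.199], 0.9)]
lever_grip top [([0.566, -0.037, 0.2], 0.9)]
lever_grip side [([0.553, -0.02, 0.188], 0.65)]
dish top [([0.418, 0.156, 0.004], 0.94), ([0.698, -0.076, 0.004], 0.9), ([0.406, -0.027, 0.024], 0.58)]
dish side [([0.71
[... 1041 characters left out ...]
q': array([-1.21657702e+00,  3.50707635e-01,  1.65180796e+00, -1.66282584e-05,
        1.13909850e+00, -8.45712196e-02]), 'joint_vel': array([-1.05637546e-03,  8.39096438e-04,  1.05712109e-03,  7.45085160e-04,
        8.74910473e-04, -4.99560414e-05]), 'tau': array([-1.23693208e-03, -5.06029630e+01, -2.91648585e+01, -1.88243030e-04,
        6.70214740e-04,  3.90624407e-06]), 'ee_pos': array([ 0.23369378, -0.49786451,  0.30388234]), 'eef_rot': array([ 9.76028486e-01,  2.17642816e-01, -8.92352737e-06, -9.60615437e-06]), 'wrist_force': array([-0.47435789, -0.12388674, -0.08043187]), 'torque': array([-0.01107581,  0.01435694,  0.03814833]), 'gripper_force': 0.0, 'grip_width': 0.0854562410368255}
```

View pics/top0.png

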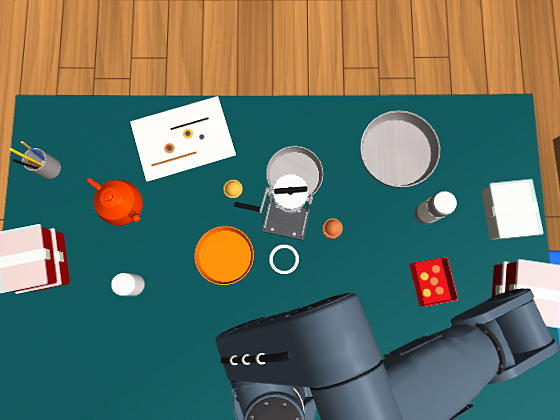

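View pics/side0.png

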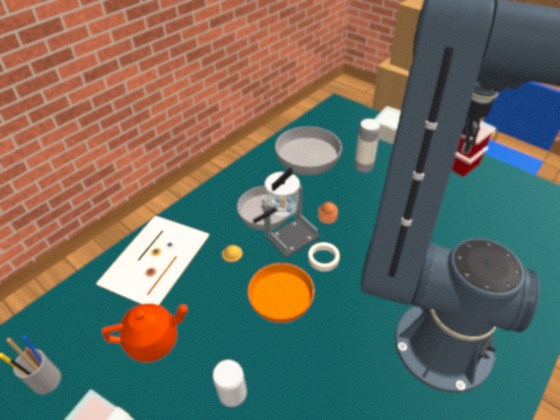

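The top view shows the jar stand with its white cap and black bar at about (290,190). The lever grip is at (248,207), the small grey dish at (295,172), a pod at (233,188) and the pod stack at (333,228). The large grey pan at (400,148) and the orange dish at (224,255) are look-alikes. The side view agrees with this.

```bash
python3 - <<'E'
from h import *
for c in ['top','side']:
    z=np.load(f'pics/{c}0.npz'); im=z['im'].astype(int); P=cloud(c,z['d'])
    near=(abs(P[...,0]-.57)<.25)&(abs(P[...,1]+.03)<.2)
    dark=(im.max(-1)<60)
    for nm,m in [('blackhigh',near&dark&(P[...,2]>.12)),('capdisc',near&(im.min(-1)>150)&(P[...,2]>.175)&(P[...,2]<.22)),('base',near&(P[...,2]>.006)&(P[...,2]<.013)&(P[...,0]<.58)&(P[...,0]>.44)&(abs(P[...,1]+.03)<.09)&(im.max(-1)<130))]:
        n,l,st,ce=cv2.connectedComponentsWithStats(m.astype(np.uint8))
        for i in range(1,n):
            if st[i,4]<15: continue
            q=P[l==i]; r=cv2.minAreaRect((q[:,:2]*1000).astype(np.float32))
            mu=np.median(q,0); w,V=np.linalg.eigh(np.cov((q-q.mean(0))[:,:2].T)); 
            print(c,nm,st[i,4],np.round(ce[i]),'mean',np.round(q.mean(0),4),'zr',np.round(np.percentile(q[:,2],[5,50,95]),3),'ang',round(np.degrees(np.arctan2(V[1,1],V[0,1])),1),'rect',np.round(r[0],0),np.round(r[1],0),round(r[2],1))
    # dish rim circle
    m=near&(P[...,2]>.028)&(P[...,2]<.042)&(P[...,0]>.62)
    q=P[m]; 
    if len(q)>20:
        A=np.c_[2*q[:,:2],np.ones(len(q))]; s=np.linalg.lstsq(A,(q[:,:2]**2).sum(1),rcond=None)[0]; print(c,'dish',s[:2],np.sqrt(s[2]+s[:2]@s[:2]),len(q))
    im2=im.astype(np.uint8)[:,:,::-1]
    crop=im2[130:260,200:360] if c=='top' else im2[150:270,215:365]
    cv2.imwrite(f'pics/{c}crop.png',cv2.resize(crop,None,fx=4.5,fy=4.5,interpolation=cv2.INTER_CUBIC))
cv2.imwrite('pics/both.png',np.hstack([cv2.resize(cv2.imread('pics/topcrop.png'),(400,330)),cv2.resize(cv2.imread('pics/sidecrop.png'),(400,330))]))
E
```

```text
top blackhigh 169 [290. 190.] mean [ 0.5758 -0.0433  0.2201] zr [0.21  0.221 0.226] ang 94.1 rect [577. -43.] [17. 88.] 0.5
top blackhigh 126 [246. 206.] mean [0.5361 0.0775 0.189 ] zr [0.185 0.189 0.193] ang 77.5 rect [536.  77.] [72. 14.] 77.5
top capdisc 325 [290. 182.] mean [ 0.6047 -0.0425  0.1963] zr [0.192 0.196 0.201] ang 93.8 rect [608. -43.] [38. 96.] 3.3
top capdisc 438 [291. 199.] mean [ 0.554  -0.046   0.1963] zr [0.192 0.196 0.201] ang 92.7 rect [554. -45.] [98. 53.] 89.7
top capdisc 18 [261. 207.] mean [0.5345 0.0363 0.1876] zr [0.176 0.189 0.196] ang 168.3 rect [536.  36.] [ 4. 34.] 78.8
top base 665 [285. 223.] mean [ 0.5168 -0.0317  0.0091] zr [0.006 0.009 0.012] ang 81.8 rect [525. -31.] [135.  98.] 80.2
top base 17 [306. 224.] mean [ 0.5144 -0.0971  0.0099] zr [0.008 0.01  0.012] ang 170.1 rect [513. -97.] [ 5. 33.] 80.0
top dish [ 0.65870186 -0.05044078] 0.09747179937768526 163
side blackhigh 116 [282. 178.] mean [ 0.5757 -0.04    0.2168] zr [0.208 0.218 0.223] ang 95.5 rect [577. -40.] [11. 86.] 6.2
side blackhigh 67 [265. 215.] mean [0.5359 0.0783 0.1882] zr [0.184 0.188 0.191] ang 79.5 rect [537.  81.] [68. 11.] 82.7
side capdisc 528 [282. 186.] mean [ 0.5721 -0.0341  0.1947] zr [0.186 0.195 0.199] ang -153.9 rect [580. -39.] [98. 96.] 2.4
side base 698 [294. 236.] mean [ 0.5261 -0.0322  0.0085] zr [0.006 0.008 0.011] ang 87.8 rect [531. -27.] [136. 113.] 82.9
side dish [ 0.67245571 -0.06031901] 0.08891150447703461 112
```

View pics/both.png

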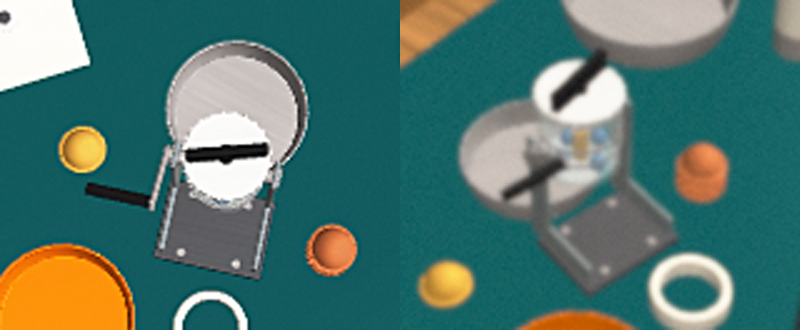

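Request:
{"api": "move_arm", "payload": {
  "plan": [
    [[0.03, -0.016, -0.005], [0, 0, -0.06]],
    [[0.08, -0.043, -0.012], [0, 0, -0.15]],
    [[0.13, -0.07, -0.02], [0, 0, -0.24]],
    [[0.18, -0.098, -0.026], [0, 0, -0.33]],
    [[0.22, -0.12, -0.03], [0, 0, -0.4]]
  ],
  "jaw": 1
}}

```text
time: 2.2
ee_pos: [0.3532, -0.3343, 0.3284]
eef_rot: [0.859, 0.511, 0.0, 0.0]
wrist_force: [0.7, -0.1, 0.9]
grip_width: 0.0124
gripper_force: 0.0
```

```bash
cat >> h.py <<'E'
C=np.array([.576,-.042]); YAW=np.radians(-10.5)
ex=np.array([np.cos(YAW),np.sin(YAW),0]); ey=np.array([-np.sin(YAW),np.cos(YAW),0])
def S(x,y,z): return np.array([*C,0])+x*ex+y*ey+[0,0,z]   # stand coords -> world
Rt=np.stack([ey,ex,[0,0,-1]],1)  # wanted tool
def go(p,Rw=Rt):
    s=bot.get_state(); R0=R.from_quat(s['eef_rot']).as_matrix()
    sh=R0.T@(np.array(p)-s['ee_pos']); rv=R.from_matrix(R0.T@Rw).as_rotvec()
    print('t',s['time'],'pos',np.round(s['ee_pos'],4),'F',np.round(s['wrist_force'],1),'w',round(s['grip_width'],4),'dist',round(np.linalg.norm(sh),4),'SHIFT',np.round(sh/.8,4),'TURN',np.round(rv/(np.pi/2),4))
    d=s['ee_pos']-S(0,0,0); print('stand xyz of tcp',np.round([d@ex,d@ey,d[2]],4))
E
python3 - <<'E'
from h import *
a=np.radians(225); go([C[0]+.036*np.cos(a),C[1]+.036*np.sin(a),.32])
E
```

```text
t 2.2 pos [ 0.3532 -0.3343  0.3284] F [ 0.7 -0.1  0.9] w 0.0124 dist 0.332 SHIFT [0.4109 0.0575 0.0105] TURN [ 4.000e-04  1.000e-04 -2.001e-01]
stand xyz of tcp [-0.1658 -0.328   0.3284]
```

Request:
{"api": "move_arm", "payload": {
  "plan": [
    [[0.05, 0.007, 0.002], [0, 0, -0.04]],
    [[0.11, 0.015, 0.003], [0, 0, -0.08]],
    [[0.17, 0.024, 0.004], [0, 0, -0.12]],
    [[0.22, 0.03, 0.005], [0, 0, -0.16]],
    [[0.25, 0.035, 0.005], [0, 0, -0.2]]
  ]
}}

```text
time: 2.7
ee_pos: [0.4744, -0.1722, 0.3239]
eef_rot: [0.769, 0.639, 0.0, -0.0]
wrist_force: [-0.2, -0.6, -0.2]
grip_width: 0.0001
gripper_force: 0.0
```

```bash
python3 - <<'E'
from h import *
a=np.radians(225); go([C[0]+.036*np.cos(a),C[1]+.036*np.sin(a),.30])
snap('wrist','w0'); cal=imaging.get_calibration('wrist'); print(cal)
print(find_in('wrist','cap_top')[:2],find_in('wrist','lever_grip')[:2])
E
```

```text
t 2.7 pos [ 0.4744 -0.1722  0.3239] F [-0.2 -0.6 -0.2] w 0.0001 dist 0.1316 SHIFT [0.1462 0.0694 0.0299] TURN [ 0.0001 -0.0002 -0.0012]
stand xyz of tcp [-0.0761 -0.1465  0.3239]
{'fx': 294.4994967023373, 'fy': 294.4994967023373, 'cx': 273.9504257689161, 'cy': 207.63658831901768, 'k1': -0.04267714290732859, 'mount': array([[-9.88894033e-04, -9.48700970e-01, -3.16173200e-01,
         8.10320407e-02],
       [ 9.99999436e-01, -8.15537652e-04, -6.80614657e-04,
        -4.85411859e-04],
       [ 3.87848636e-04, -3.16173695e-01,  9.48701241e-01,
        -7.07298541e-02],
       [ 0.00000000e+00,  0.00000000e+00,  0.00000000e+00,
         1.00000000e+00]])}
[{'location': [0.5707, -0.0632, 0.1968], 'p': 0.59}, {'location': [0.3992, -0.0243, 0.0228], 'p': 0.58}] [{'location': [0.5675, -0.0649, 0.1951], 'p': 0.55}]
```

View pics/w0.png

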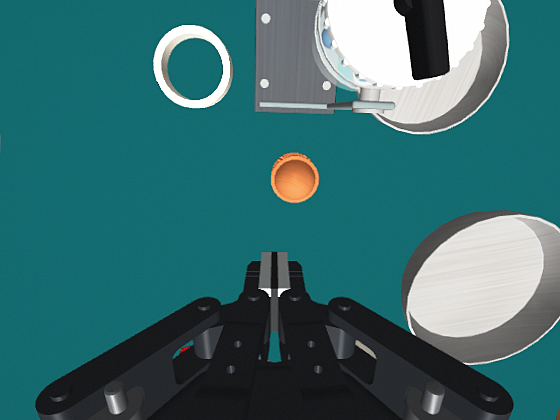

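The wrist view shows the shut fingertips at about (275,255). The cap bar is at upper right (430,40), the jar is beside it, and the pod stack is at (295,178).

```bash
python3 - <<'E'
from h import *
z=np.load('pics/w0.npz'); s=dict(ee_pos=np.zeros(3),eef_rot=[0,0,0,1]); P=cloud('wrist',z['d'],s)
q=P[250:300,240:310]; m=(q[...,2]>.03)&(q[...,2]<.12)
for v in range(0,50,6): 
    r=q[v][m[v]]; 
    if len(r): print(v+250,len(r),np.round(r.min(0),4),np.round(r.max(0),4))
# refined bar/rest from wrist
s=dict(ee_pos=z['p'],eef_rot=z['q']); P=cloud('wrist',z['d'],s); im=z['im'].astype(int)
m=(P[...,2]>.19)&(P[...,2]<.205)&(im.min(-1)>180); q=P[m]
print('disc z',np.median(q[:,2]),q.min(0),q.max(0))
A=np.c_[2*q[:,:2],np.ones(len(q))]
m2=(P[...,2]>.213)&(P[...,2]<.235)&(im.max(-1)<60)&(np.arange(420)[:,None]<100); q=P[m2]; print('bar',len(q),np.percentile(q[:,2],[50,95]),q.mean(0)); 
print(cv2.fitLine((q[:,:2]*1000).astype(np.float32),cv2.DIST_HUBER,0,.01,.01).ravel())
E
```

```text
256 26 [ 0.0101 -0.0072  0.0616] [0.0114 0.0055 0.064 ]
262 48 [ 0.0064 -0.0129  0.0555] [0.0113 0.0113 0.0645]
268 55 [ 0.0059 -0.0139  0.0494] [0.0116 0.0128 0.0593]
274 57 [ 0.006  -0.014   0.0443] [0.0115 0.0128 0.0533]
280 59 [ 0.0061 -0.0138  0.0397] [0.0113 0.0127 0.048 ]
286 61 [ 0.0058 -0.014   0.0353] [0.0112 0.0128 0.0434]
292 33 [ 0.0082 -0.0131  0.0301] [0.0118 0.0115 0.0354]
298 10 [ 0.0053 -0.0026  0.0326] [0.0072 0.0011 0.0352]
disc z 0.19834113790019953 [ 0.52755817 -0.09485766  0.19004642] [ 0.62804215 -0.03554977  0.20474932]
bar 2293 [0.22359972 0.22536735] [ 0.57750085 -0.07073759  0.22215244]
[ 1.1727648e-01 -9.9309933e-01  5.7641980e+02 -7.0090065e+01]
```

Request:
{"api": "move_arm", "payload": {
  "plan": [
    [[0.03, 0.014, 0.006], [0, 0, 0]],
    [[0.07, 0.034, 0.013], [0, 0, 0]],
    [[0.11, 0.052, 0.02], [0, 0, 0]],
    [[0.135, 0.064, 0.026], [0, 0, -0.001]],
    [[0.146, 0.069, 0.03], [0, 0, -0.001]]
  ]
}}

```text
time: 3.35
ee_pos: [0.5499, -0.0698, 0.2995]
eef_rot: [0.77, 0.637, -0.0, -0.0]
wrist_force: [-0.3, -0.9, -0.4]
grip_width: 0.0001
gripper_force: 0.0
```

```bash
python3 - <<'E'
from h import *
a=np.radians(225); go(S(.036*np.cos(a),.036*np.sin(a),.281))
for k in range(3):
    f0=225+120*k; o=np.radians(f0)
    print(f0,[[round(.036*(np.sin(b)-np.sin(o))/.8,4),round(.036*(np.cos(b)-np.cos(o))/.8,4),round(-.016/15*(i+1)/.8,4)] for i in range(5) for b in [np.radians(f0+24*(i+1))]])
E
```

```text
t 3.35 pos [ 0.5499 -0.0698  0.2995] F [-0.3 -0.9 -0.4] w 0.0001 dist 0.0202 SHIFT [ 0.0083 -0.0061  0.0231] TURN [-0.0002 -0.     -0.0032]
stand xyz of tcp [-0.0206 -0.0321  0.2995]
225 [[np.float64(-0.0102), np.float64(0.0157), -0.0013], [np.float64(-0.0131), np.float64(0.0342), -0.0027], [np.float64(-0.0083), np.float64(0.0522), -0.004], [np.float64(0.0035), np.float64(0.0668), -0.0053], [np.float64(0.0202), np.float64(0.0753), -0.0067]]
345 [[np.float64(0.0187), np.float64(0.001), -0.0013], [np.float64(0.0362), np.float64(-0.0057), -0.0027], [np.float64(0.0494), np.float64(-0.019), -0.004], [np.float64(0.0561), np.float64(-0.0364), -0.0053], [np.float64(0.0551), np.float64(-0.0551), -0.0067]]
465 [[np.float64(-0.0085), np.float64(-0.0167), -0.0013], [np.float64(-0.023), np.float64(-0.0284), -0.0027], [np.float64(-0.0411), np.float64(-0.0333), -0.004], [np.float64(-0.0596), np.float64(-0.0304), -0.0053], [np.float64(-0.0753), np.float64(-0.0202), -0.0067]]
```

Request:
{"api": "move_arm", "payload": {
  "plan": [
    [[0.004, -0.004, 0.005], [0, 0, -0.002]],
    [[0.008, -0.006, 0.01], [0, 0, -0.003]],
    [[0.008, -0.006, 0.016], [0, 0, -0.003]],
    [[0.008, -0.006, 0.02], [0, 0, -0.003]],
    [[0.008, -0.006, 0.023], [0, 0, -0.003]]
  ]
}}

```text
time: 3.85
ee_pos: [0.5457, -0.0636, 0.2813]
eef_rot: [0.769, 0.639, -0.0, -0.0]
wrist_force: [0.2, -0.4, -0.7]
grip_width: -0.0001
gripper_force: 0.0
```

Request:
{"api": "move_arm", "payload": {
  "plan": [
    [[-0.01, 0.016, -0.0013], [0, 0, 0]],
    [[-0.013, 0.034, -0.0027], [0, 0, 0]],
    [[-0.008, 0.052, -0.004], [0, 0, 0]],
    [[0.0035, 0.067, -0.0053], [0, 0, 0]],
    [[0.02, 0.0755, -0.0067], [0, 0, 0]]
  ]
}}

```text
time: 4.35
ee_pos: [0.6087, -0.0589, 0.2866]
eef_rot: [0.769, 0.639, -0.0, -0.0]
wrist_force: [-1.5, -2.2, -0.6]
grip_width: -0.0
gripper_force: 1.1
```

```bash
cat >> h.py <<'E'
def bar(cam='top',zl=.2,zh=.27):
    s=bot.get_state(); im,d=imaging.read_camera(cam); P=cloud(cam,d,s); im=im.astype(int)
    m=(im.max(-1)<60)&(P[...,2]>zl)&(P[...,2]<zh)&(np.hypot(P[...,0]-C[0],P[...,1]-C[1])<.055)
    q=P[m]; print(cam,'bar n',len(q))
    if len(q)>20:
        v=cv2.fitLine((q[:,:2]*1000).astype(np.float32),cv2.DIST_HUBER,0,.01,.01).ravel()
        a=np.degrees(np.arctan2(v[1],v[0]))%180
        print('ang',a,'cap mod180 deg',(a-79.5)%180,'top z',np.percentile(q[:,2],[50,90]),'mean',q.mean(0))
    return im
E
python3 - <<'E'
from h import *
go([0,0,0]); im=bar('side'); cv2.imwrite('pics/s1.png',im.astype(np.uint8)[:,:,::-1])
cv2.imwrite('pics/s1c.png',cv2.resize(cv2.imread('pics/s1.png')[110:270,200:380],None,fx=4,fy=3.5))
E
```

```text
t 4.35 pos [ 0.6087 -0.0589  0.2866] F [-1.5 -2.2 -0.6] w -0.0 dist 0.6754 SHIFT [-0.0669 -0.7612  0.3588] TURN [-0.0004  0.0004 -0.0008]
stand xyz of tcp [ 0.0352 -0.0107  0.2866]
side bar n 202
ang 3.9421144 cap mod180 deg 104.442116 top z [0.223467   0.26483996] mean [ 0.58667959 -0.04106507  0.23066855]
```

View pics/s1c.png

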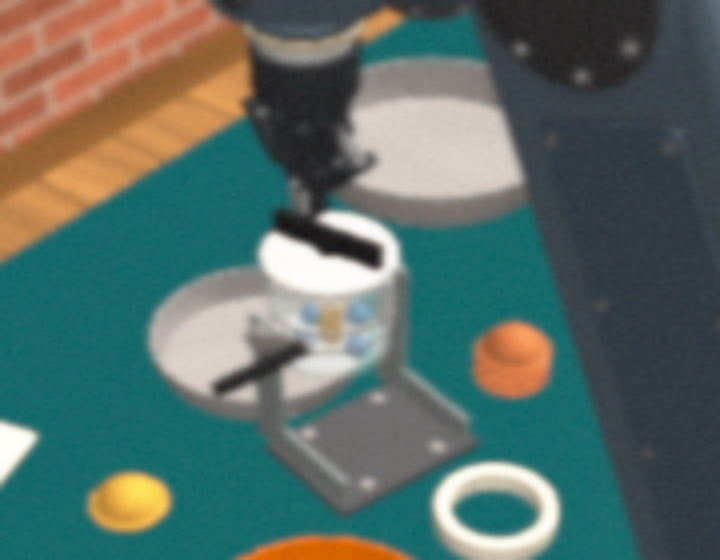

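The side view shows the finger behind the bar at about (300,200). The bar has turned to about 104° and the jar is still upright, so I'll continue the circle.

Request:
{"api": "move_arm", "payload": {
  "plan": [
    [[0.0187, 0.001, -0.0013], [0, 0, 0]],
    [[0.036, -0.0057, -0.0027], [0, 0, 0]],
    [[0.0494, -0.019, -0.004], [0, 0, 0]],
    [[0.056, -0.0364, -0.0053], [0, 0, 0]],
    [[0.055, -0.055, -0.0067], [0, 0, 0]]
  ]
}}

```text
time: 4.9
ee_pos: [0.572, -0.0053, 0.2924]
eef_rot: [0.768, 0.64, 0.0, 0.0]
wrist_force: [0.8, 0.3, -0.1]
grip_width: 0.0002
gripper_force: 0.6
```

Request:
{"api": "move_arm", "payload": {
  "plan": [
    [[-0.0085, -0.0167, -0.0013], [0, 0, 0]],
    [[-0.023, -0.0284, -0.0027], [0, 0, 0]],
    [[-0.041, -0.0333, -0.004], [0, 0, 0]],
    [[-0.0596, -0.0304, -0.0053], [0, 0, 0]],
    [[-0.0753, -0.02, -0.0067], [0, 0, 0]]
  ]
}}

```text
time: 5.4
ee_pos: [0.5461, -0.0648, 0.2978]
eef_rot: [0.769, 0.639, -0.0, -0.0]
wrist_force: [-0.8, 2.9, 0.2]
grip_width: 0.0001
gripper_force: 0.8
```

```bash
python3 - <<'E'
from h import *
go(S(-.0255,-.0255,.297)); bar('side')
E
```

```text
t 5.4 pos [ 0.5461 -0.0648  0.2978] F [-0.8  2.9  0.2] w 0.0001 dist 0.0025 SHIFT [ 0.0029 -0.0003  0.001 ] TURN [-0.0004 -0.0001 -0.0004]
stand xyz of tcp [-0.0252 -0.0278  0.2978]
side bar n 137
ang 60.113087 cap mod180 deg 160.61308 top z [0.23031106 0.24863719] mean [ 0.57250547 -0.03590855  0.23236635]
```

Request:
{"api": "move_arm", "payload": {
  "plan": [
    [[-0.01, 0.016, -0.0013], [0, 0, 0]],
    [[-0.013, 0.034, -0.0027], [0, 0, 0]],
    [[-0.008, 0.052, -0.004], [0, 0, 0]],
    [[0.0035, 0.067, -0.0053], [0, 0, 0]],
    [[0.02, 0.0755, -0.0067], [0, 0, 0]]
  ]
}}

```text
time: 5.95
ee_pos: [0.6095, -0.0596, 0.3024]
eef_rot: [0.769, 0.639, -0.001, -0.0]
wrist_force: [-1.1, -1.8, -0.5]
grip_width: 0.0001
gripper_force: 1.1
```

Request:
{"api": "move_arm", "payload": {
  "plan": [
    [[0.0187, 0.001, -0.0013], [0, 0, 0]],
    [[0.036, -0.0057, -0.0027], [0, 0, 0]],
    [[0.0494, -0.019, -0.004], [0, 0, 0]],
    [[0.056, -0.0364, -0.0053], [0, 0, 0]],
    [[0.055, -0.055, -0.0067], [0, 0, 0]]
  ]
}}

```text
time: 6.45
ee_pos: [0.5723, -0.0056, 0.3086]
eef_rot: [0.768, 0.64, 0.0, 0.0]
wrist_force: [1.7, 0.2, 0.8]
grip_width: -0.0003
gripper_force: 0.7
```

Request:
{"api": "move_arm", "payload": {
  "plan": [
    [[-0.0085, -0.0167, -0.0013], [0, 0, 0]],
    [[-0.023, -0.0284, -0.0027], [0, 0, 0]],
    [[-0.041, -0.0333, -0.004], [0, 0, 0]],
    [[-0.0596, -0.0304, -0.0053], [0, 0, 0]],
    [[-0.0753, -0.02, -0.0067], [0, 0, 0]]
  ]
}}

```text
time: 6.95
ee_pos: [0.5465, -0.0651, 0.3139]
eef_rot: [0.769, 0.639, -0.0, -0.0]
wrist_force: [-0.3, 1.1, 0.3]
grip_width: -0.0001
gripper_force: 0.8
```

```bash
python3 - <<'E'
from h import *
bar('side')
go(S(-.066,.115,.315))
E
```

```text
side bar n 133
ang 62.33128 cap mod180 deg 162.83128 top z [0.24543203 0.25703586] mean [ 0.57489301 -0.03437047  0.24612999]
t 7.0 pos [ 0.5476 -0.0668  0.314 ] F [-2.  -1.6 -0.1] w 0.0003 dist 0.1507 SHIFT [ 0.1806 -0.0536 -0.0014] TURN [ 0.0004  0.0004 -0.001 ]
stand xyz of tcp [-0.0234 -0.0296  0.314 ]
```

Request:
{"api": "move_arm", "payload": {
  "plan": [
    [[0, -0.03, 0], [0, 0, 0]],
    [[0, -0.05, -0.03], [0, 0, 0]],
    [[0.03, -0.05, -0.057], [0, 0, 0]],
    [[0.09, -0.05, -0.057], [0, 0, 0]],
    [[0.14, -0.05, -0.057], [0, 0, 0]]
  ],
  "jaw": 0.45,
  "grip_force": 25
}}

```text
time: 7.5
ee_pos: [0.5287, 0.0545, 0.36]
eef_rot: [0.769, 0.639, 0.001, 0.001]
wrist_force: [0.5, -1.3, -0.2]
grip_width: 0.0469
gripper_force: 0.0
```

Request:
{"api": "move_arm", "payload": {
  "plan": [
    [[0.03, 0, 0], [0, 0, 0]],
    [[0.041, 0, 0.02], [0, 0, 0]],
    [[0.041, 0, 0.05], [0, 0, 0]],
    [[0.041, 0, 0.07], [0, 0, 0]],
    [[0.041, 0, 0.075], [0, 0, 0]]
  ]
}}

```text
time: 8.0
ee_pos: [0.5338, 0.0856, 0.2974]
eef_rot: [0.769, 0.639, -0.001, -0.001]
wrist_force: [0.9, 0.1, 0.4]
grip_width: 0.0474
gripper_force: 0.0
```

```bash
python3 - <<'E'
from h import *
go(S(-.063,.115,.239))
s=bot.get_state(); im,d=imaging.read_camera('wrist'); P=cloud('wrist',d,s); cv2.imwrite('pics/w1.png',im[:,:,::-1])
L=(P-S(0,0,0)); X=L@ex; Y=L@ey; Z=P[...,2]
m=(im.max(-1)<70)&(Y>.125)&(Y<.15)&(Z>.15)&(Z<.2); print('rod',m.sum(),np.median(X[m]),np.percentile(Z[m],[50,95]))
E
```

```text
t 8.0 pos [0.5338 0.0856 0.2974] F [0.9 0.1 0.4] w 0.0474 dist 0.0584 SHIFT [-0.0033  0.0024  0.0729] TURN [-0.0018  0.0007 -0.0003]
stand xyz of tcp [-0.0647  0.1177  0.2974]
rod 734 -0.059348779550696326 [0.19147901 0.19323417]
```

View pics/w1.png

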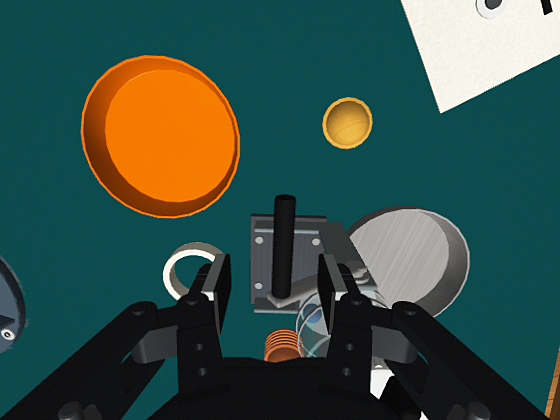

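The wrist view shows the lever rod at about (283,245), between the open pads at (220,290) and (328,290). I'll descend and grip it.

Request:
{"api": "move_arm", "payload": {
  "plan": [
    [[-0.001, 0.005, 0.02], [0, 0, 0]],
    [[-0.002, 0.005, 0.05], [0, 0, 0]],
    [[-0.003, 0.005, 0.07], [0, 0, 0]],
    [[-0.003, 0.005, 0.072], [0, 0, 0]],
    [[-0.003, 0.005, 0.072], [0, 0, 0]]
  ]
}}

```text
time: 8.55
ee_pos: [0.5378, 0.0827, 0.2425]
eef_rot: [0.769, 0.639, 0.0, 0.0]
wrist_force: [0.1, -0.7, 1.0]
grip_width: 0.0471
gripper_force: 0.0
```

Request:
{"api": "move_arm", "payload": {
  "plan": [
    [[0, 0, 0], [0, 0, 0]],
    [[0, 0, 0], [0, 0, 0]],
    [[0, 0, 0], [0, 0, 0]],
    [[0, 0, 0], [0, 0, 0]],
    [[0, 0, 0], [0, 0, 0]]
  ],
  "jaw": 1,
  "grip_force": 25
}}

```text
time: 9.05
ee_pos: [0.5387, 0.0827, 0.2429]
eef_rot: [0.769, 0.639, 0.002, 0.002]
wrist_force: [6.7, -1.5, -0.8]
grip_width: 0.0133
gripper_force: 25.0
```

```bash
python3 - <<'E'
from h import *
go(S(-.060,.115,.239))
t=np.linspace(0,1.92,26)
x=lambda t:.08*np.sin(t-.97); z=lambda t:.08*np.cos(t-.97)
for k in range(5):
    i=5*k; print(round(t[i],2),[[0,round(float(x(t[j])-x(t[i]))/.8,4),round(-float(z(t[j])-z(t[i]))/.8,4)] for j in range(i+1,i+6)])
E
```

```text
t 9.05 pos [0.5387 0.0827 0.2429] F [ 6.7 -1.5 -0.8] w 0.0133 dist 0.004 SHIFT [-0.001  -0.0008  0.0049] TURN [ 0.0031 -0.0005 -0.0004]
stand xyz of tcp [-0.0594  0.1158  0.2429]
0.0 [[0, 0.0046, -0.0062], [0, 0.0096, -0.012], [0, 0.0151, -0.0173], [0, 0.021, -0.0223], [0, 0.0272, -0.0268]]
0.38 [[0, 0.0066, -0.004], [0, 0.0134, -0.0075], [0, 0.0205, -0.0104], [0, 0.0278, -0.0128], [0, 0.0352, -0.0147]]
0.77 [[0, 0.0076, -0.0013], [0, 0.0152, -0.0019], [0, 0.0229, -0.002], [0, 0.0306, -0.0015], [0, 0.0382, -0.0004]]
1.15 [[0, 0.0075, 0.0017], [0, 0.0148, 0.0039], [0, 0.022, 0.0067], [0, 0.0289, 0.0101], [0, 0.0355, 0.0139]]
1.54 [[0, 0.0063, 0.0044], [0, 0.0123, 0.0092], [0, 0.0179, 0.0145], [0, 0.023, 0.0202], [0, 0.0277, 0.0262]]
```

Request:
{"api": "move_arm", "payload": {
  "plan": [
    [[0, 0.0046, -0.0062], [0, 0, 0]],
    [[0, 0.0096, -0.012], [0, 0, 0]],
    [[0, 0.015, -0.0173], [0, 0, 0]],
    [[0, 0.021, -0.0223], [0, 0, 0]],
    [[0, 0.0272, -0.0268], [0, 0, 0]]
  ]
}}

```text
time: 9.55
ee_pos: [0.557, 0.0791, 0.2633]
eef_rot: [0.769, 0.639, -0.002, -0.002]
wrist_force: [-17.8, 0.9, 5.3]
grip_width: 0.0133
gripper_force: 26.1
```

Request:
{"api": "move_arm", "payload": {
  "plan": [
    [[0, 0.0066, -0.004], [0, 0, 0]],
    [[0, 0.0134, -0.0075], [0, 0, 0]],
    [[0, 0.0205, -0.0104], [0, 0, 0]],
    [[0, 0.0278, -0.0128], [0, 0, 0]],
    [[0, 0.0352, -0.0147], [0, 0, 0]]
  ]
}}

```text
time: 10.05
ee_pos: [0.5855, 0.0736, 0.2767]
eef_rot: [0.769, 0.639, -0.001, -0.001]
wrist_force: [-13.6, -2.1, 10.0]
grip_width: 0.013
gripper_force: 26.7
```

```bash
python3 - <<'E'
from h import *
go(S(-.060,.115,.239))
E
```

```text
t 10.05 pos [0.5855 0.0736 0.2767] F [-13.6  -2.1  10. ] w 0.013 dist 0.0613 SHIFT [-0.0004 -0.0603  0.0473] TURN [-0.0015  0.0007 -0.    ]
stand xyz of tcp [-0.0117  0.1154  0.2767]
```

Request:
{"api": "move_arm", "payload": {
  "plan": [
    [[0, 0.0076, -0.0013], [0, 0, 0]],
    [[0, 0.0152, -0.0019], [0, 0, 0]],
    [[0, 0.0229, -0.002], [0, 0, 0]],
    [[0, 0.0306, -0.0015], [0, 0, 0]],
    [[0, 0.0382, -0.0004], [0, 0, 0]]
  ]
}}

```text
time: 10.55
ee_pos: [0.6162, 0.0679, 0.2769]
eef_rot: [0.769, 0.639, -0.0, -0.0]
wrist_force: [-10.1, -1.9, 5.2]
grip_width: 0.0128
gripper_force: 26.7
```

Request:
{"api": "move_arm", "payload": {
  "plan": [
    [[0, 0.0075, 0.0017], [0, 0, 0]],
    [[0, 0.0148, 0.0039], [0, 0, 0]],
    [[0, 0.022, 0.0067], [0, 0, 0]],
    [[0, 0.0289, 0.01], [0, 0, 0]],
    [[0, 0.0355, 0.0139], [0, 0, 0]]
  ]
}}

```text
time: 11.05
ee_pos: [0.6443, 0.0627, 0.2657]
eef_rot: [0.769, 0.639, -0.0, 0.0]
wrist_force: [-7.5, -3.3, 7.0]
grip_width: 0.0129
gripper_force: 27.1
```

Request:
{"api": "move_arm", "payload": {
  "plan": [
    [[0, 0.0063, 0.0044], [0, 0, 0]],
    [[0, 0.0123, 0.0092], [0, 0, 0]],
    [[0, 0.0179, 0.0145], [0, 0, 0]],
    [[0, 0.023, 0.02], [0, 0, 0]],
    [[0, 0.0275, 0.026], [0, 0, 0]]
  ]
}}

```text
time: 11.55
ee_pos: [0.666, 0.0586, 0.2449]
eef_rot: [0.769, 0.639, -0.0, 0.0]
wrist_force: [-9.0, -3.0, 5.7]
grip_width: 0.013
gripper_force: 27.9
```

Request:
{"api": "move_arm", "payload": {
  "plan": [
    [[0, 0, 0], [0, 0, 0]],
    [[0, 0, 0], [0, 0, 0]],
    [[0, 0, 0], [0, 0, 0]],
    [[0, 0, 0], [0, 0, 0]],
    [[0, 0, 0], [0, 0, 0]]
  ]
}}

```text
time: 12.05
ee_pos: [0.6663, 0.0585, 0.2442]
eef_rot: [0.769, 0.639, 0.0, 0.001]
wrist_force: [-1.9, -5.9, 3.1]
grip_width: 0.0131
gripper_force: 27.5
```

```bash
python3 - <<'E'
from h import *
go(S(-.060,.115,.239))
a,_=snap('top','t2'); b,_=snap('side','s2')
for c in ['top','side']: print([(np.round(r['location'],3).tolist(),round(r['p'],2)) for r in find_in(c,'bead0_center')])
I=np.hstack([cv2.resize(a[130:260,200:360],(400,330)),cv2.resize(b[130:270,195:365],(400,330))])
cv2.imwrite('pics/v2.png',I[:,:,::-1])
E
```

```text
t 12.05 pos [0.6663 0.0585 0.2442] F [-1.9 -5.9  3.1] w 0.0131 dist 0.1305 SHIFT [-0.0004 -0.163   0.0062] TURN [ 0.001   0.0004 -0.0001]
stand xyz of tcp [0.0704 0.1153 0.2442]
[]
[]
```

View pics/v2.png

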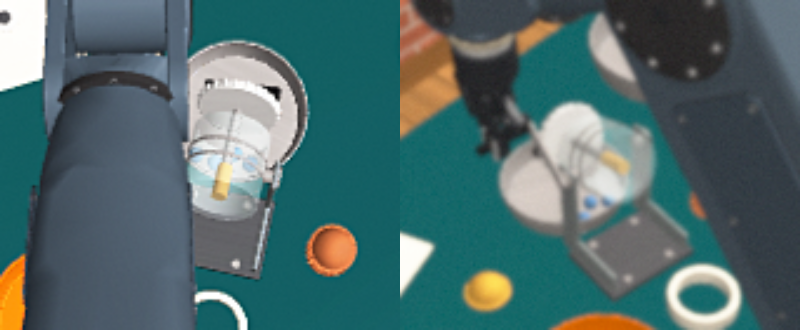

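The top and side crops show the jar tipped over with the cap clear of the rim. Blue beads are at about (230,160) in the top half and (590,203) in the side half. I'll locate them in 3D.

```bash
cat >> h.py <<'E'
def beads(cam):
    s=bot.get_state(); im,d=imaging.read_camera(cam); P=cloud(cam,d,s); h=cv2.cvtColor(im,cv2.COLOR_RGB2HSV)
    L=P-S(0,0,0); X=L@ex; Y=L@ey
    m=(h[...,0]>98)&(h[...,0]<125)&(h[...,1]>85)&(h[...,2]>90)&(abs(X-.08)<.2)&(abs(Y)<.13)
    n,l,st,ce=cv2.connectedComponentsWithStats(m.astype(np.uint8))
    print(cam,[(st[i,4].item(),np.round(ce[i]).astype(int).tolist(),np.round([np.median(X[l==i]),np.median(Y[l==i]),np.median(P[l==i][:,2])],3).tolist()) for i in range(1,n) if st[i,4]>4])
    return im
E
python3 - <<'E'
from h import *
beads('top'); beads('side')
E
```

```text
top []
side [(10, [275, 214], [0.054, -0.007, 0.02])]
```

```bash
python3 - <<'E'
from h import *
I=[]
for c,sl in [('top',np.s_[140:230,255:335]),('side',np.s_[170:245,235:315])]:
    im,d=snap(c,c+'3'); P=cloud(c,d); I.append(cv2.resize(im[sl],(400,430),interpolation=cv2.INTER_CUBIC))
    h=cv2.cvtColor(im,cv2.COLOR_RGB2HSV); L=P-S(0,0,0); X=L@ex;Y=L@ey
    m=(h[...,0]>95)&(h[...,0]<128)&(h[...,1]>45)&(abs(X-.08)<.2)&(abs(Y)<.13)
    n,l,st,ce=cv2.connectedComponentsWithStats(m.astype(np.uint8))
    print(c,[(st[i,4].item(),np.round(ce[i]).astype(int).tolist(),np.round([np.median(X[l==i]),np.median(Y[l==i]),np.median(P[l==i][:,2])],3).tolist()) for i in range(1,n) if st[i,4]>4])
    mm=(P[...,2]>.001)&(abs(P[...,2]-.036)<.006)&(abs(X-.12)<.13)&(abs(Y)<.12); 
cv2.imwrite('pics/v3.png',np.hstack(I)[:,:,::-1])
E
```

```text
top [(3593, [253, 161], [-0.033, 0.081, 0.524]), (17, [296, 188], [0.016, -0.016, 0.179]), (7, [277, 189], [0.009, 0.037, 0.162]), (5, [278, 192], [-0.002, 0.032, 0.173]), (5, [303, 194], [0.007, -0.038, 0.167]), (6, [300, 196], [-0.003, -0.033, 0.174])]
side [(250, [264, 95], [-0.087, 0.116, 0.563]), (259, [234, 99], [0.066, 0.092, 0.477]), (11, [267, 134], [-0.108, 0.127, 0.486]), (21, [275, 214], [0.055, -0.009, 0.017]), (9, [284, 215], [-0.044, 0.031, 0.12]), (9, [273, 221], [0.031, 0.02, 0.022])]
```

View pics/v3.png

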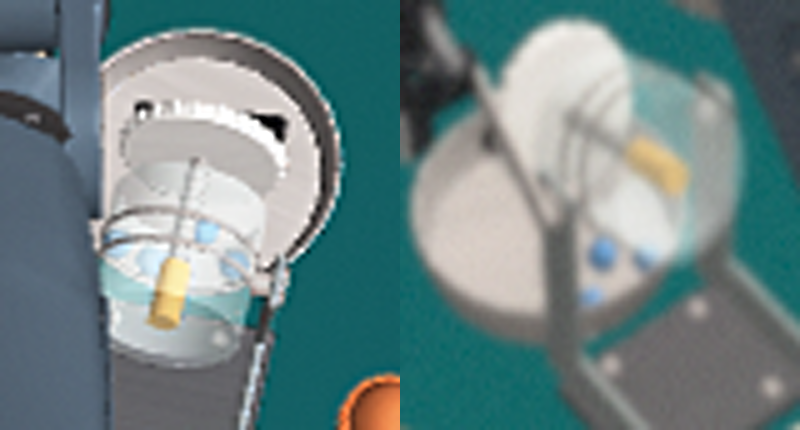

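```bash
python3 - <<'E'
from h import *
pts={'top':[(296,188),(278.6,191),(302,195.5),(285,195)],'side':[(275.6,214),(284.4,215),(273.6,221.8)]}
for c in pts:
    cal,M=T(c); K=np.array([[cal['fx'],0,cal['cx']],[0,cal['fy'],cal['cy']],[0,0,1]])
    for u,v in pts[c]:
        x=(u-cal['cx'])/cal['fx'];y=(v-cal['cy'])/cal['fy'];a,b=x,y
        for _ in range(8): f=1+cal['k1']*(a*a+b*b);a,b=x/f,y/f
        r=M[:3,:3]@[a,b,1];o=M[:3,3]; p=o+r*(.016-o[2])/r[2]; d=p-S(0,0,0); print(c,u,v,np.round([d@ex,d@ey],3))
z=np.load('pics/top0.npz'); P=cloud('top',z['d']); 
q=P[(abs(P[...,2]-.004)<.003)&(P[...,0]>.6)&(abs(P[...,1]+.06)<.12)&(z['im'].astype(int)[...,0]>120)]; d=q-S(0,0,0); print('floor ext',(d@ex).min(),(d@ex).max(),(d@ey).min(),(d@ey).max())
E
```

```text
top 296 188 [ 0.055 -0.015]
top 278.6 191 [0.036 0.037]
top 302 195.5 [ 0.035 -0.038]
top 285 195 [0.027 0.015]
side 275.6 214 [ 0.055 -0.011]
side 284.4 215 [ 0.033 -0.03 ]
side 273.6 221.8 [0.032 0.016]
floor ext 0.02288354744032985 0.17768756223958726 -0.07978101325586227 0.0843135571086539
```

All four beads lie on the dish floor. Three match in both views, and the fourth is hidden from the side by an upright. Now I'll swing the jar back.

```bash
python3 - <<'E'
from h import *
t=np.linspace(1.915,-.05,26)
x=lambda t:.08*np.sin(t-.97); z=lambda t:.08*np.cos(t-.97)
for k in range(5):
    i=5*k; print(round(t[i],2),[[0,round(float(x(t[j])-x(t[i]))/.8,4),round(-float(z(t[j])-z(t[i]))/.8,4)] for j in range(i+1,i+6)])
E
```

```text
1.92 [[0, -0.0048, -0.0062], [0, -0.0102, -0.012], [0, -0.0159, -0.0173], [0, -0.0221, -0.0222], [0, -0.0286, -0.0266]]
1.52 [[0, -0.0068, -0.0039], [0, -0.014, -0.0072], [0, -0.0213, -0.0099], [0, -0.0289, -0.012], [0, -0.0366, -0.0136]]
1.13 [[0, -0.0078, -0.0009], [0, -0.0157, -0.0013], [0, -0.0235, -0.001], [0, -0.0313, -0.0001], [0, -0.039, 0.0015]]
0.74 [[0, -0.0076, 0.0021], [0, -0.0149, 0.0048], [0, -0.0221, 0.0081], [0, -0.0289, 0.0119], [0, -0.0355, 0.0163]]
0.34 [[0, -0.0062, 0.0049], [0, -0.012, 0.0102], [0, -0.0173, 0.0159], [0, -0.0222, 0.0221], [0, -0.0265, 0.0286]]
```

Request:
{"api": "move_arm", "payload": {
  "plan": [
    [[0, -0.0048, -0.0062], [0, 0, 0]],
    [[0, -0.01, -0.012], [0, 0, 0]],
    [[0, -0.016, -0.0173], [0, 0, 0]],
    [[0, -0.022, -0.0222], [0, 0, 0]],
    [[0, -0.0286, -0.0266], [0, 0, 0]]
  ]
}}

```text
time: 12.95
ee_pos: [0.645, 0.063, 0.2657]
eef_rot: [0.769, 0.639, 0.002, 0.002]
wrist_force: [10.0, -2.1, -3.0]
grip_width: 0.0129
gripper_force: 26.1
```

Request:
{"api": "move_arm", "payload": {
  "plan": [
    [[0, -0.0068, -0.0039], [0, 0, 0]],
    [[0, -0.014, -0.0072], [0, 0, 0]],
    [[0, -0.0213, -0.01], [0, 0, 0]],
    [[0, -0.029, -0.012], [0, 0, 0]],
    [[0, -0.0366, -0.0136], [0, 0, 0]]
  ]
}}

```text
time: 13.45
ee_pos: [0.6175, 0.0688, 0.2786]
eef_rot: [0.769, 0.639, 0.005, 0.004]
wrist_force: [12.6, -0.1, 8.1]
grip_width: 0.0131
gripper_force: 25.9
```

Request:
{"api": "move_arm", "payload": {
  "plan": [
    [[0, -0.0078, -0.0009], [0, 0, 0]],
    [[0, -0.0157, -0.0013], [0, 0, 0]],
    [[0, -0.0235, -0.001], [0, 0, 0]],
    [[0, -0.0313, -0.0001], [0, 0, 0]],
    [[0, -0.039, 0.0015], [0, 0, 0]]
  ]
}}

```text
time: 13.95
ee_pos: [0.5865, 0.075, 0.2774]
eef_rot: [0.769, 0.639, 0.005, 0.003]
wrist_force: [10.6, 3.9, 5.7]
grip_width: 0.013
gripper_force: 26.0
```

Request:
{"api": "move_arm", "payload": {
  "plan": [
    [[0, -0.0076, 0.002], [0, 0, 0]],
    [[0, -0.015, 0.0048], [0, 0, 0]],
    [[0, -0.022, 0.008], [0, 0, 0]],
    [[0, -0.029, 0.012], [0, 0, 0]],
    [[0, -0.0355, 0.0163], [0, 0, 0]]
  ]
}}

```text
time: 14.45
ee_pos: [0.5584, 0.0801, 0.2636]
eef_rot: [0.769, 0.639, 0.004, 0.003]
wrist_force: [10.7, -0.5, 2.6]
grip_width: 0.0132
gripper_force: 26.3
```

```bash
python3 - <<'E'
from h import *
go(S(-.0594,.1158,.2429)); beads('top')
E
```

```text
t 14.45 pos [0.5584 0.0801 0.2636] F [10.7 -0.5  2.6] w 0.0132 dist 0.0287 SHIFT [-0.0014 -0.0251  0.0257] TURN [ 0.006  -0.0021  0.0001]
stand xyz of tcp [-0.0395  0.1169  0.2636]
top [(12, [301, 195], [0.016, -0.035, 0.108])]
```

Request:
{"api": "move_arm", "payload": {
  "plan": [
    [[0, -0.0062, 0.0049], [0, 0, 0]],
    [[0, -0.012, 0.01], [0, 0, 0]],
    [[0, -0.0173, 0.016], [0, 0, 0]],
    [[0, -0.022, 0.022], [0, 0, 0]],
    [[0, -0.0265, 0.0286], [0, 0, 0]]
  ]
}}

```text
time: 15.0
ee_pos: [0.5383, 0.0839, 0.2412]
eef_rot: [0.769, 0.639, 0.005, 0.003]
wrist_force: [17.4, -1.4, 40.8]
grip_width: 0.0131
gripper_force: 31.0
```

Request:
{"api": "move_arm", "payload": {
  "plan": [
    [[0, -0.001, 0.001], [0, 0, 0]],
    [[0, -0.002, 0.003], [0, 0, 0]],
    [[0, -0.002, 0.003], [0, 0, 0]],
    [[0, -0.002, 0.003], [0, 0, 0]],
    [[0, -0.002, 0.003], [0, 0, 0]]
  ]
}}

```text
time: 15.5
ee_pos: [0.5382, 0.0839, 0.241]
eef_rot: [0.769, 0.639, 0.007, 0.005]
wrist_force: [10.9, -0.5, 23.3]
grip_width: 0.013
gripper_force: 29.2
```

```bash
python3 - <<'E'
from h import *
go(S(-.0594,.1158,.2429)); beads('top'); beads('side')
E
```

```text
t 15.5 pos [0.5382 0.0839 0.241 ] F [10.9 -0.5 23.3] w 0.013 dist 0.0023 SHIFT [-0.0014  0.0009 -0.0024] TURN [ 0.01   -0.0026 -0.    ]
stand xyz of tcp [-0.0601  0.1169  0.241 ]
top []
side []
```

Request:
{"api": "move_arm", "payload": {
  "plan": [
    [[0, 0, -0.003], [0, 0, 0]],
    [[0, 0, -0.003], [0, 0, 0]],
    [[0, 0, -0.04], [0, 0, 0]],
    [[0, 0, -0.1], [0, 0, 0]],
    [[0, 0, -0.154], [0, 0, 0]]
  ],
  "jaw": 0.45
}}

```text
time: 16.1
ee_pos: [0.5332, 0.0838, 0.3605]
eef_rot: [0.769, 0.64, -0.0, -0.0]
wrist_force: [0.8, 0.1, 0.6]
grip_width: 0.0469
gripper_force: 0.0
```

```bash
python3 - <<'E'
from h import *
go(S(-.018,.0312,.33)); bar('side',zl=.22); beads('top'); im,d=snap('wrist','w5'); 
s=bot.get_state(); P=cloud('wrist',d,s);L=(P-S(0,0,0)); X=L@ex; Y=L@ey; Z=P[...,2]
m=(im.max(-1)<70)&(Y>.125)&(Y<.15)&(Z>.15)&(Z<.2); print('rod',m.sum(),np.median(X[m]),np.percentile(Z[m],[50,95]))
for k in range(3):
    f0=120-120*k; o=np.radians(f0)
    print(f0,[[round(float(.036*(np.sin(b)-np.sin(o))/.8),4),round(float(.036*(np.cos(b)-np.cos(o))/.8),4),round(.016/15*(i+1)/.8,4)] for i in range(5) for b in [np.radians(f0-24*(i+1))]])
E
```

```text
t 16.1 pos [0.5332 0.0838 0.3605] F [0.8 0.1 0.6] w 0.0469 dist 0.1015 SHIFT [-0.1058  0.0588  0.038 ] TURN [-0.0007  0.      0.0003]
stand xyz of tcp [-0.065   0.1158  0.3605]
side bar n 76
ang 69.63659 cap mod180 deg 170.1366 top z [0.2445422  0.25155089] mean [ 0.56965384 -0.05498295  0.24452193]
top []
rod 405 -0.060667278572774125 [0.18823932 0.18985545]
120 [[0.0058, 0.0178, 0.0013], [0.0038, 0.0364, 0.0027], [-0.0055, 0.0526, 0.004], [-0.0207, 0.0636, 0.0053], [-0.039, 0.0675, 0.0067]]
0 [[-0.0183, -0.0039, 0.0013], [-0.0334, -0.0149, 0.0027], [-0.0428, -0.0311, 0.004], [-0.0448, -0.0497, 0.0053], [-0.039, -0.0675, 0.0067]]
-120 [[0.0125, -0.0139, 0.0013], [0.0296, -0.0215, 0.0027], [0.0483, -0.0215, 0.004], [0.0654, -0.0139, 0.0053], [0.0779, -0.0, 0.0067]]
```

Request:
{"api": "move_arm", "payload": {
  "plan": [
    [[-0.03, 0.017, 0], [0, 0, 0]],
    [[-0.07, 0.039, 0], [0, 0, 0]],
    [[-0.1, 0.056, 0], [0, 0, 0]],
    [[-0.106, 0.059, 0.02], [0, 0, 0]],
    [[-0.106, 0.059, 0.035], [0, 0, 0]]
  ],
  "jaw": 1
}}

```text
time: 16.75
ee_pos: [0.5642, -0.0091, 0.3286]
eef_rot: [0.769, 0.639, -0.001, -0.001]
wrist_force: [0.3, -0.5, -0.4]
grip_width: -0.0003
gripper_force: 0.0
```

```bash
python3 - <<'E'
from h import *
go(S(-.018,.0312,.312)); bar('side',zl=.22)
s=bot.get_state(); im,d=imaging.read_camera('wrist'); print(find_in('wrist','cap_top')[:2])
a,_=imaging.read_camera('side'); I=np.hstack([cv2.resize(im,(400,330)),cv2.resize(a[110:260,200:350],(400,330))]); cv2.imwrite('pics/v6.png',I[:,:,::-1])
E
```

```text
t 16.75 pos [ 0.5642 -0.0091  0.3286] F [ 0.3 -0.5 -0.4] w -0.0003 dist 0.0166 SHIFT [ 0.0013 -0.0004  0.0207] TURN [-0.0019  0.0001 -0.0008]
stand xyz of tcp [-0.0176  0.0301  0.3286]
side bar n 98
ang 68.22485 cap mod180 deg 168.72485 top z [0.24609975 0.25357686] mean [ 0.57101707 -0.04610549  0.24665984]
[{'location': [0.5913, -0.0193, 0.2342], 'p': 0.61}, {'location': [0.5851, -0.0065, 0.2223], 'p': 0.35}]
```

View pics/v6.png

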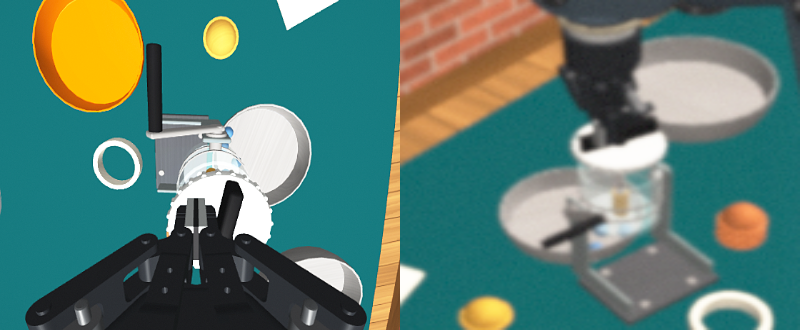

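The wrist half shows the shut fingers on the near side of the bar, which is at about (230,205), with the jar upright and a bead visible in the dish. I'll descend and screw clockwise.

Request:
{"api": "move_arm", "payload": {
  "plan": [
    [[0.001, 0, 0.006], [0, 0, 0]],
    [[0.001, 0, 0.012], [0, 0, 0]],
    [[0.001, 0, 0.017], [0, 0, 0]],
    [[0.001, 0, 0.02], [0, 0, 0]],
    [[0.001, 0, 0.02], [0, 0, 0]]
  ]
}}

```text
time: 17.45
ee_pos: [0.5646, -0.0076, 0.3147]
eef_rot: [0.769, 0.639, -0.0, -0.0]
wrist_force: [0.9, -0.5, 0.4]
grip_width: -0.0001
gripper_force: 0.0
```

Request:
{"api": "move_arm", "payload": {
  "plan": [
    [[0.0058, 0.0178, 0.0013], [0, 0, 0]],
    [[0.0038, 0.0364, 0.0027], [0, 0, 0]],
    [[-0.0055, 0.0526, 0.004], [0, 0, 0]],
    [[-0.0207, 0.0636, 0.0053], [0, 0, 0]],
    [[-0.039, 0.0675, 0.0067], [0, 0, 0]]
  ]
}}

```text
time: 17.95
ee_pos: [0.6124, -0.0488, 0.3095]
eef_rot: [0.769, 0.64, 0.0, -0.0]
wrist_force: [0.5, 1.8, -0.6]
grip_width: 0.0001
gripper_force: 0.9
```

```bash
python3 - <<'E'
from h import *
go(S(.036,0,.3068)); bar('side',zl=.22)
E
```

```text
t 17.95 pos [ 0.6124 -0.0488  0.3095] F [ 0.5  1.8 -0.6] w 0.0001 dist 0.0029 SHIFT [ 0.     -0.0013  0.0034] TURN [-0.0001 -0.0003  0.0002]
stand xyz of tcp [ 0.0371 -0.      0.3095]
side bar n 78
ang 142.02213 cap mod180 deg 62.522125 top z [0.24826252 0.26194374] mean [ 0.58430601 -0.0393591   0.24962798]
```

Request:
{"api": "move_arm", "payload": {
  "plan": [
    [[-0.0183, -0.0045, 0.0018], [0, 0, 0]],
    [[-0.0334, -0.0155, 0.0035], [0, 0, 0]],
    [[-0.0428, -0.032, 0.005], [0, 0, 0]],
    [[-0.0448, -0.0505, 0.0065], [0, 0, 0]],
    [[-0.039, -0.0685, 0.0082], [0, 0, 0]]
  ]
}}

```text
time: 18.5
ee_pos: [0.5511, -0.07, 0.3034]
eef_rot: [0.769, 0.639, -0.0, 0.001]
wrist_force: [1.9, -0.4, -0.1]
grip_width: -0.0002
gripper_force: 0.7
```

Request:
{"api": "move_arm", "payload": {
  "plan": [
    [[0.0125, -0.0139, 0.0013], [0, 0, 0]],
    [[0.0296, -0.0215, 0.0027], [0, 0, 0]],
    [[0.0483, -0.0215, 0.004], [0, 0, 0]],
    [[0.0654, -0.0139, 0.0053], [0, 0, 0]],
    [[0.0779, 0, 0.0067], [0, 0, 0]]
  ]
}}

```text
time: 19.0
ee_pos: [0.5646, -0.0058, 0.2977]
eef_rot: [0.768, 0.64, -0.0, -0.0]
wrist_force: [-0.7, -1.5, -0.6]
grip_width: -0.0002
gripper_force: 0.6
```

```bash
python3 - <<'E'
from h import *
go(S(-.018,.0312,.2962)); bar('side',zl=.21)
E
```

```text
t 19.0 pos [ 0.5646 -0.0058  0.2977] F [-0.7 -1.5 -0.6] w -0.0002 dist 0.0028 SHIFT [-0.0029 -0.0002  0.0019] TURN [-0.0003 -0.0001  0.0007]
stand xyz of tcp [-0.0179  0.0335  0.2977]
side bar n 20
```

Request:
{"api": "move_arm", "payload": {
  "plan": [
    [[0.0045, 0.0178, 0.0018], [0, 0, 0]],
    [[0.002, 0.0364, 0.0034], [0, 0, 0]],
    [[-0.008, 0.0526, 0.005], [0, 0, 0]],
    [[-0.023, 0.0636, 0.0065], [0, 0, 0]],
    [[-0.041, 0.0675, 0.008], [0, 0, 0]]
  ]
}}

```text
time: 19.55
ee_pos: [0.6117, -0.0498, 0.2909]
eef_rot: [0.769, 0.64, 0.0, -0.0]
wrist_force: [-0.1, 2.9, 0.1]
grip_width: -0.0003
gripper_force: 1.4
```

Request:
{"api": "move_arm", "payload": {
  "plan": [
    [[-0.0183, -0.0039, 0.0013], [0, 0, 0]],
    [[-0.0334, -0.0149, 0.0027], [0, 0, 0]],
    [[-0.0428, -0.0311, 0.004], [0, 0, 0]],
    [[-0.0448, -0.0497, 0.0053], [0, 0, 0]],
    [[-0.039, -0.0675, 0.0067], [0, 0, 0]]
  ]
}}

```text
time: 20.05
ee_pos: [0.5507, -0.0718, 0.2863]
eef_rot: [0.769, 0.639, -0.0, 0.001]
wrist_force: [1.6, -1.0, -0.1]
grip_width: 0.0001
gripper_force: 0.7
```

```bash
python3 - <<'E'
from h import *
go(S(-.018,-.0312,.2855)); bar('side',zl=.21)
f0=240; o=np.radians(f0)
fs=[240-20*i for i in range(1,6)]+[140-8*i for i in range(1,6)]
for k in range(2):
    o=np.radians([240,140][k]); print([[round(float(.036*(np.sin(b)-np.sin(o))/.8),4),round(float(.036*(np.cos(b)-np.cos(o))/.8),4)] for b in np.radians(fs[5*k:5*k+5])])
E
```

```text
t 20.05 pos [ 0.5507 -0.0718  0.2863] F [ 1.6 -1.  -0.1] w 0.0001 dist 0.0032 SHIFT [0.0034 0.0018 0.001 ] TURN [ 0.0006  0.0005 -0.0009]
stand xyz of tcp [-0.0195 -0.0339  0.2863]
side bar n 225
ang 23.082853 cap mod180 deg 123.582855 top z [0.22507434 0.26619381] mean [ 0.56740149 -0.04702313  0.23409854]
[[0.01, -0.012], [0.0236, -0.0198], [0.039, -0.0225], [0.0544, -0.0198], [0.0679, -0.012]]
[[0.0045, 0.0044], [0.0084, 0.0093], [0.0115, 0.0147], [0.0139, 0.0206], [0.0154, 0.0267]]
```

Request:
{"api": "move_arm", "payload": {
  "plan": [
    [[0.011, -0.0105, 0.001], [0, 0, 0]],
    [[0.025, -0.018, 0.002], [0, 0, 0]],
    [[0.041, -0.0205, 0.003], [0, 0, 0]],
    [[0.057, -0.018, 0.004], [0, 0, 0]],
    [[0.0705, -0.0105, 0.005], [0, 0, 0]]
  ]
}}

```text
time: 20.6
ee_pos: [0.5546, -0.012, 0.2819]
eef_rot: [0.769, 0.64, -0.0, -0.0]
wrist_force: [-1.2, -0.4, 0.1]
grip_width: 0.0003
gripper_force: 0.6
```

```bash
python3 - <<'E'
from h import *
go(S(-.0276,.0231,.281)); bar('side',zl=.21); bar('top',zl=.21)
E
```

```text
t 20.6 pos [ 0.5546 -0.012   0.2819] F [-1.2 -0.4  0.1] w 0.0003 dist 0.0028 SHIFT [-0.0031 -0.0013  0.0011] TURN [-0.0004 -0.      0.0005]
stand xyz of tcp [-0.0265  0.0256  0.2819]
side bar n 67
ang 0.045928515 cap mod180 deg 100.54593 top z [0.25849852 0.26724829] mean [ 0.55630819 -0.00381654  0.25040134]
top bar n 4
```

Now slowly onto the stop, watching the force.

Request:
{"api": "move_arm", "payload": {
  "plan": [
    [[0.0025, 0.0044, 0.0005], [0, 0, 0]],
    [[0.0055, 0.009, 0.001], [0, 0, 0]],
    [[0.008, 0.0145, 0.0012], [0, 0, 0]],
    [[0.0095, 0.019, 0.0013], [0, 0, 0]],
    [[0.01, 0.0195, 0.0013], [0, 0, 0]]
  ]
}}

```text
time: 21.2
ee_pos: [0.5706, -0.009, 0.2806]
eef_rot: [0.769, 0.639, -0.001, -0.001]
wrist_force: [-7.6, -3.4, 1.9]
grip_width: 0.0
gripper_force: 3.5
```

Request:
{"api": "move_arm", "payload": {
  "plan": [
    [[0, 0.001, 0], [0, 0, 0]],
    [[0, 0.002, 0], [0, 0, 0]],
    [[0, 0.003, 0], [0, 0, 0]],
    [[0, 0.003, 0], [0, 0, 0]],
    [[0, 0.003, 0], [0, 0, 0]]
  ]
}}

```text
time: 21.7
ee_pos: [0.5727, -0.0095, 0.2806]
eef_rot: [0.769, 0.639, -0.001, -0.001]
wrist_force: [-6.5, -3.1, 2.3]
grip_width: 0.0001
gripper_force: 3.6
```

The force stayed level while the finger kept moving, so the jar itself may have tipped slightly. I'll back off and check.

Request:
{"api": "move_arm", "payload": {
  "plan": [
    [[0, -0.01, 0], [0, 0, 0]],
    [[0, -0.02, 0], [0, 0, 0]],
    [[0, -0.03, -0.02], [0, 0, 0]],
    [[-0.03, -0.07, -0.06], [0, 0, 0]],
    [[-0.06, -0.12, -0.08], [0, 0, 0]]
  ]
}}

```text
time: 22.2
ee_pos: [0.4704, -0.0386, 0.3464]
eef_rot: [0.768, 0.64, 0.001, 0.001]
wrist_force: [-0.4, -1.3, 0.3]
grip_width: 0.0
gripper_force: 0.0
```

```bash
python3 - <<'E'
from h import *
go(S(.025,-.03,.33)); im=bar('side',zl=.205,zh=.235)
s=bot.get_state(); im,d=imaging.read_camera('wrist'); P=cloud('wrist',d,s)
def ana(im,P,n):
    im=im.astype(int); L=P-S(0,0,0);X=L@ex;Y=L@ey;Z=P[...,2]
    m=(Z>.212)&(Z<.235)&(im.max(-1)<60)&(np.hypot(X,Y)<.06); q=P[m]
    if m.sum()>30:
        v=cv2.fitLine((q[:,:2]*1000).astype(np.float32),cv2.DIST_HUBER,0,.01,.01).ravel(); print(n,'bar',m.sum(),np.degrees(np.arctan2(v[1],v[0]))%180-79.5,np.median(Z[m]))
    m=(im.min(-1)>170)&(np.hypot(X,Y)<.052)&(abs(Z-.197)<.012)
    A=np.c_[X[m],Y[m],np.ones(m.sum())]; print(n,'disc plane',m.sum(),np.linalg.lstsq(A,Z[m],rcond=None)[0] if m.sum()>20 else 0)
    m=(im.max(-1)<70)&(Y>.08)&(Y<.15)&(Z>.15)&(Z<.21); print(n,'rod',m.sum(),np.median(X[m]),np.median(Z[m]))
    q=P[m]; v=cv2.fitLine((q[:,:2]*1000).astype(np.float32),cv2.DIST_HUBER,0,.01,.01).ravel(); print('rod ang',np.degrees(np.arctan2(v[1],v[0]))%180)
ana(im,P,'wrist')
im,d=imaging.read_camera('side'); ana(im,cloud('side',d),'side')
for c in ['top','side']:
    z=np.load(f'pics/{c}0.npz'); ana(z['im'],cloud(c,z['d']),c+'0')
im,d=imaging.read_camera('top'); ana(im,cloud('top',d),'top')
E
```

```text
t 22.2 pos [ 0.4704 -0.0386  0.3464] F [-0.4 -1.3  0.3] w 0.0 dist 0.1313 SHIFT [-0.0178  0.1618  0.021 ] TURN [ 0.0017 -0.0001  0.0007]
stand xyz of tcp [-0.1045 -0.0159  0.3464]
side bar n 133
ang 78.778114 cap mod180 deg 179.2781 top z [0.21501923 0.22118909] mean [ 0.58032087 -0.04203923  0.21450725]
wrist bar 2801 -1.7609406 0.22258330534566062
wrist disc plane 7047 [-0.06118821 -0.00346715  0.19778204]
wrist rod 1679 -0.05796423040853759 0.19610415012609586
rod ang 77.56336
side bar 85 -1.656784 0.21779329330004582
side disc plane 397 [-0.04060028 -0.01624689  0.1949355 ]
side rod 66 -0.059037736223815904 0.19317334930764057
rod ang 78.51632
top0 bar 152 14.126938 0.22156997676641177
top0 disc plane 749 [-0.00277735 -0.00348508  0.19637209]
top0 rod 115 -0.060929860585170546 0.18895179321519118
rod ang 78.63954
side0 bar 89 15.829903 0.21946570948803612
side0 disc plane 458 [ 0.01894747 -0.00692867  0.1956258 ]
side0 rod 79 -0.06175897311829239 0.1881367014986901
rod ang 79.88578
top disc plane 262 [-0.12840151 -0.00617088  0.1979486 ]
top rod 113 -0.057728711368844395 0.1945780864744524
rod ang 77.60152
```

The disc and rod heights show the cap is tight but the jar leans about 0.08 rad forward. Pushing the -y arm of the bar back towards -x presses the jar onto its upright stop and tightens the cap at the same time.

Request:
{"api": "move_arm", "payload": {
  "plan": [
    [[-0.005, 0.05, 0], [0, 0, 0]],
    [[-0.01, 0.11, 0], [0, 0, 0]],
    [[-0.018, 0.165, 0], [0, 0, 0]],
    [[-0.018, 0.178, 0.02], [0, 0, 0]],
    [[-0.018, 0.178, 0.05], [0, 0, 0]]
  ]
}}

```text
time: 22.9
ee_pos: [0.6105, -0.0786, 0.3034]
eef_rot: [0.769, 0.639, 0.0, 0.0]
wrist_force: [-0.0, 0.4, -0.3]
grip_width: 0.0001
gripper_force: 0.0
```

Request:
{"api": "move_arm", "payload": {
  "plan": [
    [[0, 0, 0.015], [0, 0, 0]],
    [[0, 0, 0.025], [0, 0, 0]],
    [[0, 0, 0.031], [0, 0, 0]],
    [[0, -0.007, 0.031], [0, 0, 0]],
    [[0, -0.014, 0.031], [0, 0, 0]]
  ]
}}

```text
time: 23.4
ee_pos: [0.5969, -0.0764, 0.2808]
eef_rot: [0.769, 0.639, 0.0, 0.001]
wrist_force: [8.3, -0.4, -0.8]
grip_width: 0.0002
gripper_force: 4.2
```

```bash
python3 - <<'E'
from h import *
go(S(.013,-.03,.281))
E
```

```text
t 23.4 pos [ 0.5969 -0.0764  0.2808] F [ 8.3 -0.4 -0.8] w 0.0002 dist 0.0138 SHIFT [ 0.0001 -0.0173 -0.0002] TURN [0.0009 0.     0.0001]
stand xyz of tcp [ 0.0268 -0.03    0.2808]
```

Request:
{"api": "move_arm", "payload": {
  "plan": [
    [[0, -0.001, 0], [0, 0, 0]],
    [[0, -0.002, 0], [0, 0, 0]],
    [[0, -0.003, 0], [0, 0, 0]],
    [[0, -0.004, 0], [0, 0, 0]],
    [[0, -0.005, 0], [0, 0, 0]]
  ]
}}

```text
time: 23.9
ee_pos: [0.594, -0.0759, 0.2812]
eef_rot: [0.769, 0.639, 0.001, 0.002]
wrist_force: [6.8, 0.1, -0.6]
grip_width: 0.0001
gripper_force: 3.5
```

Request:
{"api": "move_arm", "payload": {
  "plan": [
    [[0, -0.0005, 0], [0, 0, 0]],
    [[0, -0.001, 0], [0, 0, 0]],
    [[0, -0.0015, 0], [0, 0, 0]],
    [[0, -0.002, 0], [0, 0, 0]],
    [[0, -0.0025, 0], [0, 0, 0]]
  ]
}}

```text
time: 24.4
ee_pos: [0.5922, -0.0755, 0.2814]
eef_rot: [0.769, 0.639, 0.002, 0.002]
wrist_force: [7.5, 0.3, -0.2]
grip_width: -0.0002
gripper_force: 3.6
```

Request:
{"api": "move_arm", "payload": {
  "plan": [
    [[0, -0.0006, 0], [0, 0, 0]],
    [[0, -0.0012, 0], [0, 0, 0]],
    [[0, -0.0018, 0], [0, 0, 0]],
    [[0, -0.0024, 0], [0, 0, 0]],
    [[0, -0.003, 0], [0, 0, 0]]
  ]
}}

```text
time: 24.9
ee_pos: [0.5907, -0.0752, 0.2816]
eef_rot: [0.769, 0.639, 0.003, 0.003]
wrist_force: [14.5, -0.2, -2.9]
grip_width: -0.0005
gripper_force: 7.5
```

Request:
{"api": "move_arm", "payload": {
  "plan": [
    [[0, -0.0005, 0], [0, 0, 0]],
    [[0, -0.001, 0], [0, 0, 0]],
    [[0, -0.0015, 0], [0, 0, 0]],
    [[0, -0.002, 0], [0, 0, 0]],
    [[0, -0.0025, 0], [0, 0, 0]]
  ]
}}

```text
time: 25.4
ee_pos: [0.5899, -0.0751, 0.2819]
eef_rot: [0.769, 0.639, 0.004, 0.004]
wrist_force: [23.8, -1.4, -7.8]
grip_width: -0.0001
gripper_force: 11.6
```

Request:
{"api": "move_arm", "payload": {
  "plan": [
    [[0, 0.006, 0], [0, 0, 0]],
    [[0, 0.03, 0], [0, 0, 0]],
    [[0, 0.03, -0.05], [0, 0, 0]],
    [[0, 0.03, -0.09], [0, 0, 0]],
    [[-0.05, 0.02, -0.09], [0, 0, 0]]
  ]
}}

```text
time: 25.9
ee_pos: [0.597, -0.1148, 0.3572]
eef_rot: [0.768, 0.641, 0.003, 0.003]
wrist_force: [-0.6, -1.0, -0.6]
grip_width: 0.0001
gripper_force: 0.0
```

Request:
{"api": "move_arm", "payload": {
  "plan": [
    [[-0.06, -0.01, 0], [0, 0, 0]],
    [[-0.12, -0.03, 0], [0, 0, 0]],
    [[-0.16, -0.07, 0], [0, 0, 0]],
    [[-0.18, -0.12, 0], [0, 0, 0]],
    [[-0.18, -0.17, 0], [0, 0, 0]]
  ]
}}

```text
time: 26.4
ee_pos: [0.4333, -0.2349, 0.3523]
eef_rot: [0.77, 0.639, -0.0, 0.0]
wrist_force: [0.7, 0.2, 0.6]
grip_width: -0.0001
gripper_force: 0.0
```

```bash
python3 - <<'E'
from h import *
go(S(0,0,.3)); 
def ana(im,P,n):
    im=im.astype(int); L=P-S(0,0,0);X=L@ex;Y=L@ey;Z=P[...,2]
    m=(Z>.212)&(Z<.235)&(im.max(-1)<60)&(np.hypot(X,Y)<.06); q=P[m]
    v=cv2.fitLine((q[:,:2]*1000).astype(np.float32),cv2.DIST_HUBER,0,.01,.01).ravel(); print(n,'bar',m.sum(),np.degrees(np.arctan2(v[1],v[0]))%180-78.8,np.median(Z[m]))
    m=(im.min(-1)>170)&(np.hypot(X,Y)<.052)&(abs(Z-.197)<.012)
    print(n,'disc plane',np.linalg.lstsq(np.c_[X[m],Y[m],np.ones(m.sum())],Z[m],rcond=None)[0])
    m=(im.max(-1)<70)&(Y>.08)&(Y<.15)&(Z>.15)&(Z<.21); print(n,'rod',m.sum(),np.median(X[m]),np.median(Z[m]))
I=[]
for c in ['top','side']:
    im,d=snap(c,c+'9'); ana(im,cloud(c,d),c); beads(c)
    I.append(cv2.resize(im[130:260,200:360] if c=='top' else im[130:270,195:365],(400,330),interpolation=cv2.INTER_CUBIC))
cv2.imwrite('pics/v9.png',np.hstack(I)[:,:,::-1])
for n in ['pod_stack','pod','flask','red_box','dish_in','bead0_center']: print(n,[(np.round(r['location'],3).tolist(),round(r['p'],2)) for r in find_in('top',n)[:4]])
E
```

```text
t 26.4 pos [ 0.4333 -0.2349  0.3523] F [0.7 0.2 0.6] w -0.0001 dist 0.2456 SHIFT [0.2699 0.1309 0.0652] TURN [ 0.0001  0.0003 -0.0013]
stand xyz of tcp [-0.1052 -0.2157  0.3523]
top bar 149 -0.892189 0.2204358194262348
top disc plane [-0.00059099 -0.00311668  0.19551998]
top rod 115 -0.06105011706815337 0.18976165214286023
top []
side bar 84 -0.9455185 0.21786253093741764
side disc plane [ 0.01820533 -0.01486652  0.19466345]
side rod 75 -0.061916215086550826 0.18899390990432996
side []
pod_stack [([0.568, -0.035, 0.199], 0.62), ([0.493, -0.173, 0.044], 0.55)]
pod [([0.627, 0.131, 0.013], 0.64)]
flask [([0.542, -0.457, 0.184], 0.8), ([0.336, -0.484, 0.003], 0.31)]
red_box [([0.337, -0.487, 0.005], 0.56)]
dish_in [([0.698, -0.077, -0.0], 0.9), ([0.76, -0.406, 0.004], 0.84), ([0.419, 0.158, 0.002], 0.67)]
bead0_center []
```

View pics/v9.png

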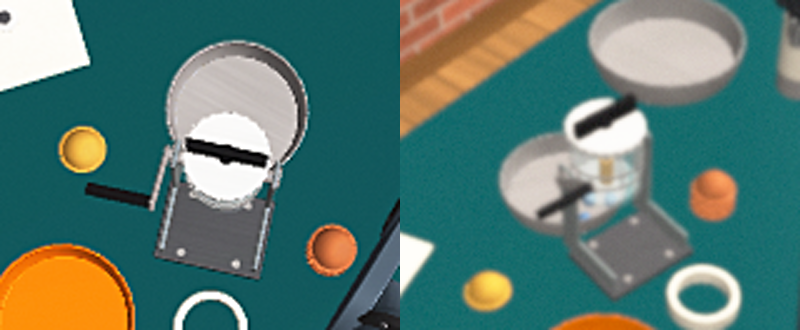

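The jar is upright, the cap is down with its bar along the stand's y, and the bystanders are where they were. As a last check on the hidden fourth bead, I'll project its place into the earlier wrist picture.

```bash
python3 - <<'E'
from h import *
c=imaging.get_calibration('wrist'); s=dict(ee_pos=[.5642,-.0091,.3286],eef_rot=[.769,.639,-.001,-.001]); _,M=T('wrist',s); W=np.linalg.inv(M)
def pr(W,c,p):
    q=W@np.r_[p,1]; a,b=q[:2]/q[2]; f=1+c['k1']*(a*a+b*b); return a*f*c['fx']+c['cx'],b*f*c['fy']+c['cy']
for b in [(.055,-.013),(.036,.037),(.034,-.034),(.03,.016)]:
    u,v=pr(W,c,S(*b,.014)); print(b,'v6',np.round([u*400/560,v*330/420]))
im=cv2.imread('pics/v6.png')[:,:400]; h=cv2.cvtColor(im,cv2.COLOR_BGR2HSV)
m=((h[...,0]>98)&(h[...,0]<125)&(h[...,1]>80)).astype(np.uint8); n,l,st,ce=cv2.connectedComponentsWithStats(m); print([(st[i,4],ce[i].round()) for i in range(1,n) if st[i,4]>6])
c=imaging.get_calibration('side'); W=np.array(c['world_to_cam'])
for b in [(.055,-.013,.014),(.036,.037,.014),(.034,-.034,.014),(.03,.016,.014),(0,0,.105)]: print(b,'side',np.round(pr(W,c,S(*b))))
im=np.load('pics/side9.npz')['im']; h=cv2.cvtColor(im,cv2.COLOR_RGB2HSV); m=((h[...,0]>98)&(h[...,0]<125)&(h[...,1]>60)).astype(np.uint8); m[:, :255]=0;m[:,310:]=0;m[:150]=0;m[240:]=0
n,l,st,ce=cv2.connectedComponentsWithStats(m); print([(st[i,4],ce[i].round()) for i in range(1,n) if st[i,4]>3])
E
```

```text
(0.055, -0.013) v6 [234. 161.]
(0.036, 0.037) v6 [225. 133.]
(0.034, -0.034) v6 [223. 172.]
(0.03, 0.016) v6 [222. 145.]
[(np.int32(56), array([229., 131.])), (np.int32(20), array([225., 145.])), (np.int32(8), array([238., 163.]))]
(0.055, -0.013, 0.014) side [276. 214.]
(0.036, 0.037, 0.014) side [268. 225.]
(0.034, -0.034, 0.014) side [285. 215.]
(0.03, 0.016, 0.014) side [274. 223.]
(0, 0, 0.105) side [283. 205.]
[(np.int32(5), array([273., 221.]))]
```

```bash
python3 -c "
from rig import bot
print(bot.close_job())"
```

```text
the job is handed in; nothing more can be done
None
```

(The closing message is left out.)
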